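Press the roller head home on the tagged dosing pump

ROBOT

A 6-joint arm with a two-finger parallel gripper is mounted at the origin on the work surface. World frame = base frame: x ahead of the robot, y to its left, z up, the work surface at z = 0. Lengths are in m, angles in rad, forces in N, time in s.
With the tool pointing down it reaches from about 0.25 to 0.725 m from the base axis. Payload 4 kg.
Tool frame: the origin (TCP) lies between the finger pads; the fingertips stand 25 mm ahead of it and the grasp point (between the pads) lies 6 mm ahead of it; z points along the fingers, y is the line along which they close (so a half turn about z gives the same grasp; the last joint's range is limited). The gripper opens to 85 mm and grips with 20 to 120 N. Pads are 22 mm wide; open, the fingers measure 114 mm over their backs; the gripper's body (76 mm by 85 mm) begins 54 mm behind the grasp point. The pads swing forward as they close: fully open they stand 13 mm farther back than shut.
Start: joints at [0, 0.241, 0.005, 1.335, 0, 1.571], TCP at [0.5, -0, 0.229] pointing down, gripper open.
Joint ranges: [-2.72, 2.72], [-1.05, 1.87], [-1.09, 1.28], [-1.99, 2.15], [-1.42, 1.44], [-3.14, 3.14]. Speed limits (rad/s): [2.79, 2.79, 3.14, 3.14, 3.14, 3.14].

INTERFACE

Orientations are given as a unit quaternion [x, y, z, w].
In Python, from cell import robot, cams, readout, finish_job gives the robot as it stands (robot), with the cameras (cams), the job as plain functions and the readings (readout).
- The arm moves only by the shell command python3 drive.py 'ROWS' [OPENING] [FORCE]. ROWS is a JSON list of rows, 1 to 5 of them, each of 4 numbers: dx, dy, dz in m, then a turn about the tool's z in rad; each row is the pose to reach, as a shift and turn from the pose commanded when the command began, along the tool's axes at that moment; what a row does not reach only later rows make up. A row lasts 1/8 s, in which the tool goes at most 0.0625 m and 0.188 rad, less where a joint would pass 70% of its speed; a pose out of reach is approached as far as the arm can. OPENING is the finger opening in m, set as the command begins (- or left out keeps the last). The fingers move at their own pace and stop on an object; FORCE is the grip in N (left out, the last holds). Time passes only in rows, so rows that do not move let the fingers close. It prints the time, the measured TCP pose, the force, the opening and the grip force at its end.
- readout.observe(): the state, without advancing time (a new reading comes with each control period).
- cams.capture(name): name is "scene" or "side" or "wrist"; returns a dict with "pixels" (384x512x3 uint8, red, green, blue), "intrinsics" (3x3 intrinsics, pixels), "cam_to_world" (4x4, takes a point from camera to world coordinates). Camera axes: x right, y up, looking along -z (the intrinsics and any distortion apply to the point x, -y, -z); pixel columns grow to the right and rows downward; lengths in m; the calibration is good to about 2 mm. A picture is of the moment at which its call begins. There is no depth.
- finish_job(): hands the job in; it is judged then, once.
The state is a dict: "t": time; "joint_positions": joint angles; "joint_vel": joint speeds; "joint_torque": joint torques, N m; "tool_pos": TCP position; "eef_rot": TCP orientation; "force": force on the tool from outside, world axes, zero at the start; "torque": the same for the moment, N m; "width": finger opening in m; "finger_force": force on a finger pad.
Only numpy, scipy, OpenCV 4.12 (cv2) and the standard library are available. Lean on these libraries where they do the work, as an engineer would, in place of code of your own. Each camera call takes 0.05 s, during which the arm holds its last target. There are 200 camera calls.

TASK

One of the two detergent dosing pumps on the bench carries a red tag: take the roller head from its ring stand by the orange grip bar and put its ribbed stem into the cross-shaped socket of that pump, turning it until the ribs mesh and sliding it fully home against the spring, its white disc down on the drive block. Keep hold of the grip bar and keep pressing: finish while still holding the head down, so that a clip could be fitted. Leave the bottles and tools on the bench where they are.

Things in the scene. Friction and masses are not known exactly. Their poses are not given: they have to be found in the camera images.
- head: Roller head, loose, about 160 g, upright in the ring stand, 86 mm tall. Origin at the lower tip, z up. Steel pilot 9.6 mm across, z 0 to 6 mm; stem of four orange ribs (cross 36 mm across, ribs 8 mm thick, along x and y) z 6 to 30; white disc 66 mm across z 30 to 38; three grey rollers on it up to z 48. Every quarter turn meshes alike.
- head_grip (a point): Middle of the head's orange grip bar, 73 mm above the lower tip: the bar is 36 mm long along the head's x, 18 mm thick along its y, from 38 to 86 mm above the tip. Its long side points along one pair of ribs.
- pump_a: Dosing pump a, on the robot's left (+y), bolted down: blue housing 130 x 110 mm on a dark base plate 150 x 130 mm, deck 60 mm above the bench, on it a square aluminium drive block 50 x 50 x 40 mm high with a cross-shaped socket. Origin on the bench under the block's axis; the housing reaches 50 mm towards its -x and 80 mm towards its +x. Both pumps are alike.
- pump_b: Dosing pump b, on the robot's right (-y), bolted down: blue housing 130 x 110 mm on a dark base plate 150 x 130 mm, deck 60 mm above the bench, on it a square aluminium drive block 50 x 50 x 40 mm high with a cross-shaped socket. Origin on the bench under the block's axis; the housing reaches 50 mm towards its -x and 80 mm towards its +x. Both pumps are alike.
- stand: Black ring stand, fixed, 58 mm outside, 46 mm inside, 34 mm high, origin under its centre on the bench; the head's white disc rests on its rim with the stem hanging inside (tip 4 mm above the bench).
- tag_red: Red round magnetic tag (32 mm diameter, 6 mm thick, fixed) on the blue deck of the pump that needs the roller head, about 52 mm beside the axis of its drive block, on the side away from the robot. Origin under its centre.
- tag_green: Green round tag of the same size on the deck of the other pump, which is to be left alone.
- socket_a (a point): Mouth centre of the cross socket in pump a's drive block, 100 mm above the bench. z up; x and y run along the two slots and turn with the block. Slots 11.5 mm wide, 39 mm long, straight sides. A yellow spring plunger, 11 mm across, waits in the middle, its top 22 mm below the mouth. The block turns only against a stiff gear (about 0.5 N m).
- socket_b (a point): Mouth centre of the cross socket in pump b's drive block, 100 mm above the bench. z up; x and y run along the two slots and turn with the block. Slots 11.5 mm wide, 39 mm long, straight sides. A yellow spring plunger, 11 mm across, waits in the middle, its top 22 mm below the mouth. The block turns only against a stiff gear (about 0.5 N m).
- plunger_a (a joint): Travel of the spring plunger in pump a's socket, m: 0 free (up), 0.008 when the roller head is home with its white disc on the block, 0.010 its stop. It takes 3.5 N to start and 9 N at 0.008; the head's weight alone does not press it.
- plunger_b (a joint): Travel of the spring plunger in pump b's socket, m: 0 free (up), 0.008 when the roller head is home with its white disc on the block, 0.010 its stop. It takes 3.5 N to start and 9 N at 0.008; the head's weight alone does not press it.
- detergent: Bystander, not to be disturbed: white detergent bottle with blue cap and label, 70 diameter, 190 tall (mm). Origin at the middle of its underside.
- softener: Bystander, not to be disturbed: green bottle with white cap, 56 diameter, 150 tall (mm). Origin at the middle of its underside.
- screwdriver: Bystander, not to be disturbed: screwdriver lying on the bench.
- wrench: Bystander, not to be disturbed: wrench lying on the bench.

How it is judged:
By the outcome, as a careful person would: the job done as asked, in the order asked, and still so for the second after the job is handed in, while the arm keeps its last pose, push and grip.
It also fails if it takes over 38 s, if anything falls off the work surface, if the arm or the gripper's body presses on something with over 40 N, if the wrist force passes 120 N, or if a joint passes its speed limit or range.

## Working session

There is one attempt and no reset: what is moved stays moved. The work goes in short steps, Python scripts to look and compute and a shell command to move; the robot and the scene stay as the last step left them, time stands still between calls to the robot, and variables do not carry over. Pictures are saved under pics/ and viewed, at most 10 in all, crops included, and the job is handed in when it is done.

```bash
ls; mkdir -p pics
cat > h.py <<'E'
import numpy as np,cv2
from cell import robot, cams, readout, finish_job
def cap(n,save=None):
    c=cams.capture(n)
    if save: cv2.imwrite('pics/'+save,c['pixels'][:,:,::-1])
    return c
def ray(c,uv,z):
    K=np.array(c['intrinsics']);T=np.array(c['cam_to_world'])
    uv=np.atleast_2d(uv).astype(float)
    d=np.c_[(uv[:,0]-K[0,2])/K[0,0],-(uv[:,1]-K[1,2])/K[1,1],-np.ones(len(uv))]@T[:3,:3].T
    o=T[:3,3]; return o+d*((z-o[2])/d[:,2])[:,None]
def proj(c,P):
    K=np.array(c['intrinsics']);T=np.array(c['cam_to_world'])
    p=(np.atleast_2d(P)-T[:3,3])@T[:3,:3]
    return np.c_[K[0,2]+K[0,0]*p[:,0]/-p[:,2],K[1,2]-K[1,1]*p[:,1]/-p[:,2]]
E
python3 - <<'E'
from h import *
a=cap('scene');b=cap('side');w=cap('wrist')
cv2.imwrite('pics/all1.png',np.hstack([a['pixels'],b['pixels']])[:,:,::-1][:, :, :])
cv2.imwrite('pics/s1.png',cv2.resize(a['pixels'],(768,576))[:,:,::-1])
im=np.vstack([b['pixels'],w['pixels']])[:,:,::-1]
cv2.imwrite('pics/sw1.png',cv2.resize(im,(400,600)))
for c in(a,b,w):print(np.round(c['cam_to_world'],3).tolist(),np.round(c['intrinsics'],1).tolist(),[k for k in c])
print(readout.observe())
E
```

```text
cell.py
drive.py
pics
[[0.866, -0.282, 0.413, 1.144], [0.5, 0.466, -0.73, -0.975], [0.014, 0.838, 0.545, 0.848], [0.0, 0.0, 0.0, 1.0]] [[477.7, 0.0, 265.1], [0.0, 477.7, 190.6], [0.0, 0.0, 1.0]] ['pixels', 'intrinsics', 'cam_to_world']
[[-0.984, 0.137, -0.117, 0.45], [-0.18, -0.769, 0.613, 0.751], [-0.006, 0.624, 0.781, 1.017], [0.0, 0.0, 0.0, 1.0]] [[376.6, 0.0, 255.3], [0.0, 376.6, 189.1], [0.0, 0.0, 1.0]] ['pixels', 'intrinsics', 'cam_to_world']
[[1.0, 0.0, 0.001, 0.501], [-0.0, 0.945, 0.327, 0.085], [-0.001, -0.327, 0.945, 0.374], [0.0, 0.0, 0.0, 1.0]] [[276.5, 0.0, 262.9], [0.0, 276.5, 191.8], [0.0, 0.0, 1.0]] ['pixels', 'intrinsics', 'cam_to_world']
{'t': 0.15, 'joint_positions': array([ 2.43170542e-05,  2.41247952e-01,  4.03712424e-03,  1.33518040e+00,
       -1.77366027e-05,  1.57081057e+00]), 'joint_vel': array([ 0.00067568, -0.00268889,  0.00552242,  0.00028593,  0.00141349,
        0.0005257 ]), 'joint_torque': array([-1.62746033e-03, -3.72633219e+01,  2.52638429e+01,  1.23480460e-02,
       -1.30651040e-05,  1.49362950e-05]), 'tool_pos': array([4.99527099e-01, 6.72849544e-06, 2.28614756e-01]), 'eef_rot': array([ 7.07102989e-01,  7.07110124e-01, -5.70164820e-04, -5.57601410e-04]), 'force': array([0.17875533, 0.03059961, 1.23860398]), 'torque': array([ 0.02055783, -0.03712445,  0.03671488]), 'finger_force': 0.0, 'width': 0.08531780466214527}
```

View pics/s1.png

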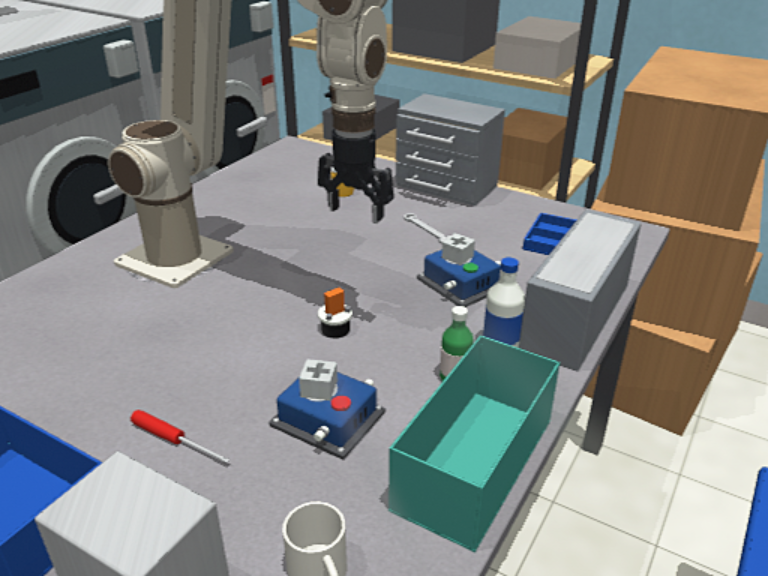

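View pics/sw1.png

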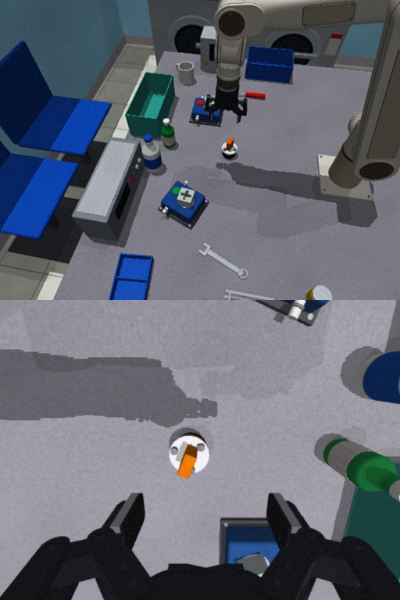

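The scene view shows the red tag on the right-hand pump (tag 341,403 and block 320,375 in the 768-wide picture), so the target is pump b. The head is at (335,310). The wrist view shows the head near its centre, with its bar turned slightly from the image vertical. Next I'll measure both.

Run:
```python
from h import *
w=cap('wrist');a=cap('scene')
def show(c,name,x,y,s,k):
    p=c['pixels'][y-s:y+s,x-s:x+s];return cv2.resize(p,(k,k),interpolation=cv2.INTER_NEAREST)[:,:,::-1]
cv2.imwrite('pics/c2.png',np.hstack([show(w,'',243,198,40,400),show(a,'',214,250,40,400)]))
h=cv2.cvtColor(w['pixels'],cv2.COLOR_RGB2HSV)
o=((h[...,0]>3)&(h[...,0]<20)&(h[...,1]>170)&(h[...,2]>90)).astype(np.uint8)
print('orange V',np.percentile(h[...,2][o>0],[5,25,50,75,95]),o.sum())
for lo in (90,180,200,220):
    m=((o>0)&(h[...,2]>lo)).astype(np.uint8)
    cs,_=cv2.findContours(m,0,2)
    if not cs: continue
    q=max(cs,key=cv2.contourArea);r=cv2.minAreaRect(q);print(lo,r)
    bx=cv2.boxPoints(r);P=ray(w,bx,.09);print(np.round(P[:,:2],4).tolist(),P.mean(0))
# white disc
m=((h[...,1]<40)&(h[...,2]>215)).astype(np.uint8)
cs,_=cv2.findContours(m,0,2)
for q in cs:
    if cv2.contourArea(q)>150:
        print('white',cv2.contourArea(q),cv2.minEnclosingCircle(q)); (u,v),_=cv2.minEnclosingCircle(q);print(ray(w,[u,v],.042))
# side: red tag
h=cv2.cvtColor(a['pixels'],cv2.COLOR_RGB2HSV)
m=(((h[...,0]<6)|(h[...,0]>174))&(h[...,1]>150)&(h[...,2]>100)).astype(np.uint8)
n,_,st,ce=cv2.connectedComponentsWithStats(m)
for i in range(1,n):
    if st[i,4]>30: print('red',st[i],ce[i],ray(a,ce[i],.066))
```

```text
orange V [101. 105. 238. 240. 241.] 620
90 ((240.39727783203125, 206.7739715576172), (16.268718719482422, 40.73031997680664), 20.556047439575195)
[[0.4586, -0.0509], [0.4761, -0.0056], [0.4924, -0.0121], [0.4757, -0.0581]] [ 0.47569724 -0.03167598  0.09      ]
180 ((238.63792419433594, 212.65518188476562), (15.041322708129883, 28.597078323364258), 21.801406860351562)
[[0.4594, -0.0511], [0.4724, -0.0191], [0.4876, -0.0256], [0.475, -0.0581]] [ 0.47363688 -0.03847724  0.09      ]
200 ((238.7413787841797, 212.8965301513672), (14.669931411743164, 28.225690841674805), 21.801406860351562)
[[0.4598, -0.0513], [0.4727, -0.0196], [0.4875, -0.0261], [0.475, -0.0581]] [ 0.47374533 -0.03876276  0.09      ]
220 ((238.7413787841797, 212.89654541015625), (14.298541069030762, 27.85430145263672), 21.801406860351562)
[[0.4601, -0.0511], [0.4728, -0.0199], [0.4872, -0.0262], [0.4749, -0.0578]] [ 0.4737468  -0.03875518  0.09      ]
white 623.0 ((242.44444274902344, 196.27777099609375), 25.118648529052734)
[[ 0.47464572 -0.03624129  0.042     ]]
red [221 264  13  10  99] [226.76767677 268.2020202 ] [[ 0.64404438 -0.27150144  0.066     ]]
red [ 87 273  36  23 343] [104.26822157 283.90379009] [[ 0.43258851 -0.45946134  0.066     ]]
```

View pics/c2.png

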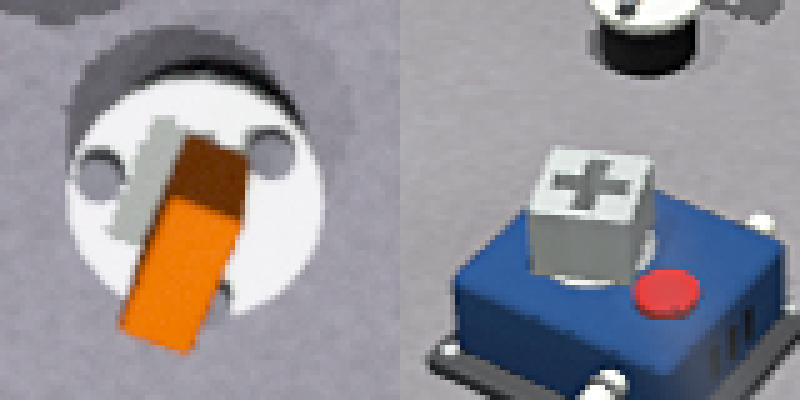

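The head is at about (0.474, -0.0385), its bar 68° from world x. The red tag is beside the block at crop position (590,187). I'll drop over the head now.

```bash
python3 drive.py '[[-0.02,-0.013,0.02,0.188],[-0.0385,-0.026,0.04,0.376],[-0.0385,-0.026,0.06,0.384]]' 0.06
python3 - <<'E'
from h import *
w=cap('wrist');a=cap('scene')
o=readout.observe();print(o['tool_pos'],o['eef_rot'],o['width'],o['joint_positions'])
h=cv2.cvtColor(w['pixels'],cv2.COLOR_RGB2HSV)
m=((h[...,0]>3)&(h[...,0]<20)&(h[...,1]>170)&(h[...,2]>200)).astype(np.uint8)
cs,_=cv2.findContours(m,0,2);q=max(cs,key=cv2.contourArea);bx=cv2.boxPoints(cv2.minAreaRect(q))
P=ray(w,bx,.09);print(np.round(P[:,:2],4).tolist(),P.mean(0))
m=((h[...,1]<40)&(h[...,2]>215)).astype(np.uint8)
cs,_=cv2.findContours(m,0,2)
for q in cs:
    if cv2.contourArea(q)>200:
        P=ray(w,cv2.convexHull(q)[:,0],.042)[:,:2].astype(np.float32);print('white',cv2.contourArea(q),cv2.minEnclosingCircle(P))
# socket from scene: block top face, z=.1
p=a['pixels'][236:258,196:228].astype(int).mean(2)
print(p.astype(int)[::1,:])
E
```

```text
t: 0.62
tool_pos: [0.473, -0.0394, 0.1687]
eef_rot: [0.83, 0.558, -0.0, -0.0]
force: [0.2, -0.1, -0.7]
width: 0.0598
finger_force: 0.0
[ 0.47204976 -0.03868271  0.16725649] [ 0.829237    0.55889216 -0.00182784 -0.00148422] 0.05960616234712632 [-8.17853733e-02  2.30370928e-01 -1.74490690e-01  1.17064369e+00
  3.38142482e-05  1.87370500e+00]
[[0.4608, -0.0486], [0.4776, -0.0487], [0.4773, -0.0558], [0.4603, -0.0558]] [ 0.46900058 -0.05222232  0.09      ]
white 356.0 ((0.12291865050792694, -0.059550199657678604), 0.025754133239388466)
white 651.0 ((0.4751158356666565, -0.03802146762609482), 0.03257137909531593)
[[172 172 170 167 167 169 170 171 171 168 168 168 166 163 165 167 167 165
  164 161 163 167 168 169 169 167 165 163 164 165 166 168]
 [171 172 172 171 170 168 168 169 167 166 168 169 170 169 167 167 166 165
  165 166 166 166 168 166 165 168 169 165 166 164 165 168]
 [168 169 170 169 170 168 166 165 165 163 161 163 165 165 166 166 165 165
  165 164 164 164 163 164 165 165 166 166 168 169 170 171]
 [165 167 169 168 169 168 167 163 177 198 187 174 176 169 161 162 161 159
  159 159 1
[... 1742 characters left out ...]
1 192  99 109 111 110 107 105 102]
 [148 106  87 108 119 112 110 111 111 115 126 156 158 171 205 218 211 227
  239 236 234 232 232 225 171 103 111 113 110 105 101 100]
 [109  94  96 113 121 117 117 116 116 115 114 118 118 119 121 121 120 120
  116 127 150 162 180 165 126 107 113 113 109 102 102 101]
 [ 94  99  98 114 122 121 120 120 119 120 119 121 123 122 120 119 118 117
  117 117 119 121 124 119 110 111 111 104  99 101 102 101]
 [ 99 100  99 110 121 122 122 121 122 120 120 122 124 124 124 123 122 122
  122 122 122 121 123 119 110 111 109 148 157  98 101 102]
 [100 100  98 109 120 122 122 122 122 122 122 122 124 125 124 124 124 122
  122 122 122 123 124 122 114 111 106 144 161 111  99 101]]
```

```bash
python3 drive.py '[[0,0,0.05,0],[0,0,0.086,0],[0,0,0.086,0]]' && python3 drive.py '[[0,0,0,0],[0,0,0,0],[0,0,0,0]]' 0.0 70
python3 - <<'E'
from h import *
w=cap('wrist')
cv2.imwrite('pics/g3.png',w['pixels'][100:384,100:420,::-1])
E
```

```text
t: 1.1
tool_pos: [0.4719, -0.0381, 0.0816]
eef_rot: [0.829, 0.559, -0.002, -0.002]
force: [0.2, 0.9, -0.5]
width: 0.0594
finger_force: 0.0
t: 1.48
tool_pos: [0.4749, -0.0383, 0.0852]
eef_rot: [0.829, 0.559, 0.001, 0.001]
force: [-2.3, 1.3, 5.8]
width: 0.0151
finger_force: 68.3
```

View pics/g3.png

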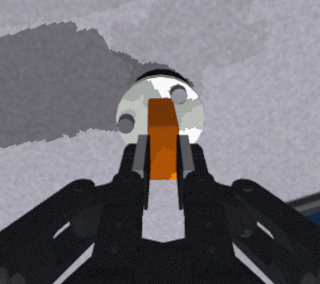

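The bar is held between the pads with the disc level. Next I lift and measure the pump b block.

```bash
python3 drive.py '[[0,0,-0.05,0],[0,0,-0.1,0],[0,0,-0.135,0]]'
cat > blk.py <<'E'
from h import *
def blk(c,guess,name):
    u,v=proj(c,[guess])[0].astype(int);s=24
    g=cv2.cvtColor(c['pixels'],cv2.COLOR_RGB2HSV)
    m=((g[...,2]>195)&(g[...,1]<60)).astype(np.uint8)
    mm=np.zeros_like(m);mm[v-s:v+s,u-s:u+s]=m[v-s:v+s,u-s:u+s]
    cs,_=cv2.findContours(mm,0,2);q=max(cs,key=cv2.contourArea);H=cv2.convexHull(q)[:,0]
    P=ray(c,H,.1)[:,:2]
    r=cv2.minAreaRect((P*1000).astype(np.float32));print(name,'face',np.round(r[0],1),np.round(r[1],1),r[2])
    # cross: dark inside the hull
    hm=np.zeros_like(m);cv2.fillConvexPoly(hm,H,1);hm=cv2.erode(hm,np.ones((3,3)))
    d=((hm>0)&(g[...,2]<180)).astype(np.uint8)
    cs,_=cv2.findContours(d,0,2);q=max(cs,key=cv2.contourArea)
    P=ray(c,q[:,0],.1)[:,:2];r=cv2.minAreaRect((P*1000).astype(np.float32));print('   cross',np.round(r[0],1),np.round(r[1],1),r[2],len(q))
E
python3 - <<'E'
from blk import *
a=cap('scene');b=cap('side')
G=ray(a,[211.5,246.5],.1)[0];print(G)
blk(a,G,'scene')
try: blk(b,G,'side')
except Exception as e: print(e)
x=a['pixels'][180:340,130:330];u,v=proj(b,[G])[0].astype(int)
y=b['pixels'][v-50:v+50,u-50:u+50]
cv2.imwrite('pics/l4.png',np.hstack([cv2.resize(x,(500,400)),cv2.resize(y,(300,400))])[:,:,::-1])
E
```

```text
t: 1.9
tool_pos: [0.4748, -0.0386, 0.2215]
eef_rot: [0.829, 0.559, 0.001, 0.001]
force: [1.5, -0.3, -1.5]
width: 0.0152
finger_force: 69.0
[ 0.59085848 -0.25675265  0.1       ]
scene face [ 590.7 -256.2] [50.  49.5] 21.098594665527344
   cross [ 590.8 -256.7] [31.6 30.8] 66.1463394165039 21
side face [ 573.2 -247.1] [8.9 8.3] 45.71897506713867
max() iterable argument is empty
```

View pics/l4.png

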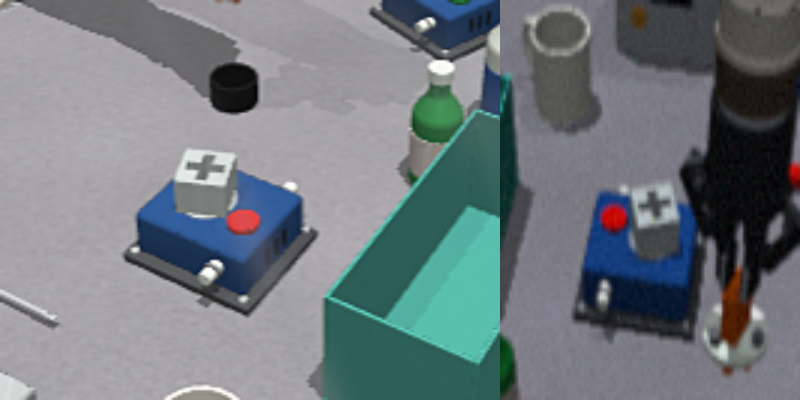

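The scene view gives the face centre at (0.5907, -0.2565), edges 50 x 49.5 mm and angle 21°; the cross agrees. I'll carry the head most of the way while turning it, then look.

```bash
python3 drive.py '[[-0.03,0.035,0,-0.18],[-0.065,0.075,0,-0.36],[-0.095,0.113,0,-0.54],[-0.12,0.145,0,-0.7],[-0.12,0.145,0,-0.75]]'
python3 - <<'E'
from blk import *
w=cap('wrist');b=cap('side');a=cap('scene')
o=readout.observe();print(o['tool_pos'],o['eef_rot'],o['joint_positions'])
G=np.array([.5907,-.2565,.1])
print(proj(w,[G]),proj(b,[G]))
blk(w,G,'wrist')
u,v=proj(b,[G])[0].astype(int)
cv2.imwrite('pics/m5.png',np.hstack([cv2.resize(w['pixels'],(500,375)),cv2.resize(b['pixels'][v-40:v+40,u-30:u+30],(281,375))])[:,:,::-1])
E
```

```text
t: 2.62
tool_pos: [0.5638, -0.2068, 0.2157]
eef_rot: [0.567, 0.824, -0.001, -0.001]
force: [-1.2, 0.5, -2.6]
width: 0.015
finger_force: 69.1
[ 0.56275707 -0.20410927  0.21671148] [ 5.67172644e-01  8.23597752e-01 -3.25950669e-04 -1.35223477e-03] [-3.47965837e-01  4.46941842e-01  2.67631743e-01  1.39426768e+00
  5.16573636e-05  8.58173129e-01]
[[268.64797244 236.37579287]] [[268.86576675 127.50643955]]
wrist face [ 601.5 -241.1] [15.4 35.1] 22.777341842651367
   cross [ 608.1 -249.5] [2.8 7.2] 69.66072845458984 6
```

View pics/m5.png

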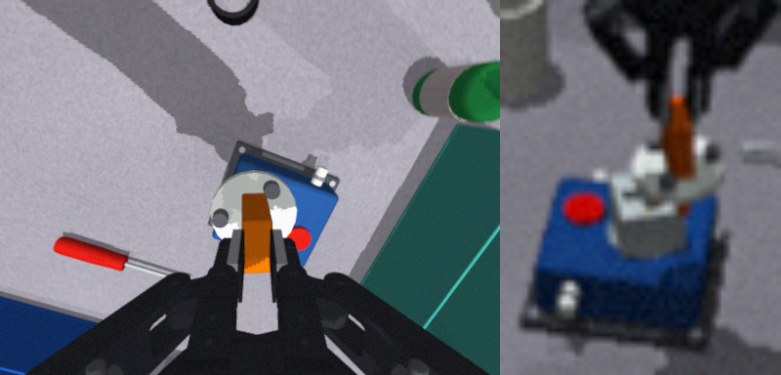

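The held head hides the socket in the wrist view, so I'll check relatively instead: the disc centre against the TCP in the scene camera, where the calibration bias cancels.

```bash
cat > disc.py <<'E'
from h import *
def disc(c,n,off=0.041):
    o=readout.observe();t=o['tool_pos'];z=t[2]-off
    u,v=proj(c,[[t[0],t[1],z]])[0].astype(int);s=24
    g=cv2.cvtColor(c['pixels'],cv2.COLOR_RGB2HSV)
    m=((g[...,2]>150)&(g[...,1]<25)).astype(np.uint8)
    P=ray(c,np.argwhere(m)[:,::-1],z);
    k=np.hypot(*(P[:,:2]-t[:2]).T)<.045
    P=(P[k,:2]*1000).astype(np.float32)
    H=cv2.convexHull(P)
    print(n,'tcp',t,'disc',cv2.minEnclosingCircle(P),cv2.fitEllipse(H),len(P))
E
python3 - <<'E'
from disc import *
from blk import *
a=cap('scene');b=cap('side')
disc(a,'scene');disc(b,'side')
blk(a,np.array([.5907,-.2565,.1]),'scene')
cv2.imwrite('pics/n6.png',np.hstack([cv2.resize(c['pixels'][v-45:v+45,u-45:u+45],(400,400),interpolation=0) for c,u,v in((a,*proj(a,[[.573,-.23,.14]])[0].astype(int)),(b,*proj(b,[[.573,-.23,.14]])[0].astype(int)))])[:,:,::-1])
E
```

```text
scene tcp [ 0.56294785 -0.20358205  0.21761447] disc ((562.7138671875, -203.53392028808594), 44.724525451660156) ((562.4871826171875, -203.72898864746094), (87.38139343261719, 88.96837615966797), 162.77401733398438) 318
side tcp [ 0.56294785 -0.20358205  0.21761447] disc ((564.7730712890625, -200.55526733398438), 42.13938522338867) ((569.9373779296875, -199.04847717285156), (60.47833251953125, 89.7570571899414), 167.9315643310547) 59
scene face [ 591.2 -256.1] [48.7 49.1] 22.644332885742188
   cross [ 590.8 -256.7] [31.6 30.8] 66.1463394165039 21
```

View pics/n6.png

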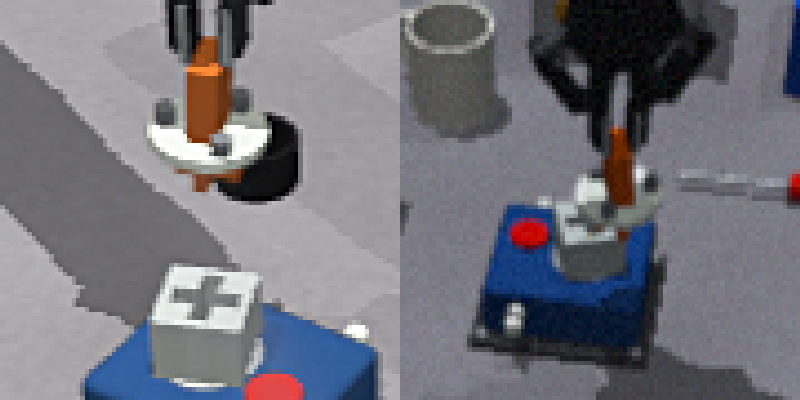

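```bash
cat > disc.py <<'E'
from h import *
def disc(c,n,off=0.041,vis=None):
    t=readout.observe()['tool_pos'];z=t[2]-off
    p=cv2.GaussianBlur(c['pixels'],(3,3),0).astype(int)
    m=((p.min(2)>190)|((p[...,1]>p[...,2]+2)&(p.max(2)-p.min(2)<40)&(p.max(2)>120))).astype(np.uint8)
    u,v=proj(c,[[t[0],t[1],z]])[0]
    yy,xx=np.mgrid[:384,:512];m[np.hypot(xx-u,yy-v)>22]=0
    m=cv2.morphologyEx(m,cv2.MORPH_OPEN,np.ones((2,2),np.uint8))
    cs,_=cv2.findContours(m,0,2);q=max(cs,key=cv2.contourArea)
    P=(ray(c,cv2.convexHull(q)[:,0],z)[:,:2]*1000).astype(np.float32)
    print(n,'tcp',t,'disc',cv2.minEnclosingCircle(P),cv2.boundingRect(q),(u,v))
    return m
E
python3 - <<'E'
from disc import *
a=cap('scene');m=disc(a,'scene')
v,u=np.argwhere(m).min(0)
for r in m[v:v+22,u-1:u+34]:print(''.join('.#'[x] for x in r))
E
```

```text
scene tcp [ 0.56310866 -0.20349009  0.21796967] disc ((571.5025024414062, -218.21517944335938), 36.639259338378906) (200, 203, 28, 17) (np.float64(213.37611072824274), np.float64(206.36448827638054))
.......###.........................
.......###.........................
.......###..............###........
........##..........########.......
.......###.........#########.......
..##..####.........#########.......
.#########........###########......
.#########........###########......
..########..........#########......
..#########.........########.......
..##############....########.......
...#############....#######........
...#############...#######.........
.....############..######..........
......#################............
.......###############.............
........####..###..................
...................................
...................................
...................................
...................................
...................................
```

```bash
python3 drive.py '[[-0.03,0.003,0,0],[-0.055,0.006,0,0],[-0.059,0.006,0.02,0],[-0.059,0.006,0.025,0],[-0.059,0.006,0.025,0]]'
python3 - <<'E'
from disc import *
from blk import *
a=cap('scene');b=cap('side');m=disc(a,'scene',.043)
o=readout.observe();print(o['tool_pos'],o['eef_rot'])
print(proj(a,[[.5907,-.2565,.1]]))
cv2.imwrite('pics/p7.png',np.hstack([cv2.resize(c['pixels'][v-35:v+35,u-35:u+35],(400,400),interpolation=0) for c,u,v in((a,*proj(a,[[.59,-.257,.12]])[0].astype(int)),(b,*proj(b,[[.59,-.257,.12]])[0].astype(int)))])[:,:,::-1])
E
```

```text
t: 3.55
tool_pos: [0.5897, -0.2562, 0.1931]
eef_rot: [0.566, 0.824, -0.0, -0.001]
force: [-0.6, -0.0, -1.6]
width: 0.0147
finger_force: 69.1
scene tcp [ 0.59040447 -0.25650131  0.19419112] disc ((597.02880859375, -269.55462646484375), 37.46596908569336) (197, 225, 28, 19) (np.float64(210.3797792430652), np.float64(229.65595196469866))
[ 0.59040447 -0.25650131  0.19419112] [5.66318892e-01 8.24186063e-01 1.16049411e-04 4.82524854e-04]
[[211.50703841 246.42103981]]
```

View pics/p7.png

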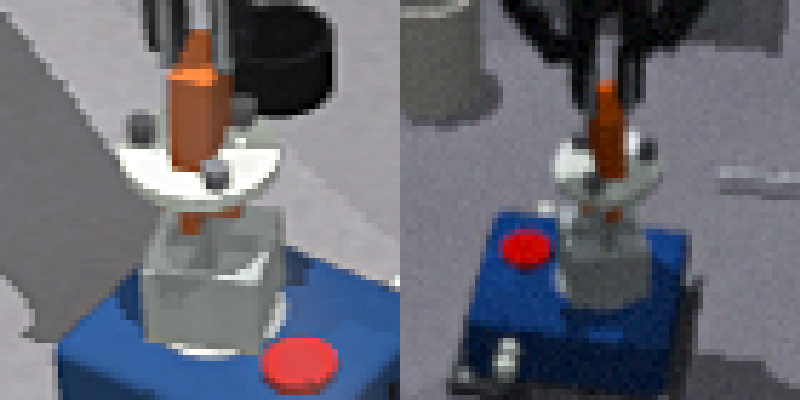

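The head sits over the block with its ribs parallel to the slots. I'll lower it gently and watch the force.

```bash
python3 drive.py '[[0,0,0.01,0],[0,0,0.017,0],[0,0,0.019,0],[0,0,0.019,0]]'; python3 drive.py '[[0,0,0.003,0],[0,0,0.006,0],[0,0,0.006,0]]'
```

```text
t: 4.15
tool_pos: [0.5901, -0.2567, 0.1742]
eef_rot: [0.567, 0.824, 0.0, -0.0]
force: [-0.1, -0.1, -0.9]
width: 0.0148
finger_force: 69.2
t: 4.53
tool_pos: [0.5918, -0.257, 0.1736]
eef_rot: [0.566, 0.824, 0.001, 0.003]
force: [-2.6, 4.3, 16.4]
width: 0.0147
finger_force: 71.7
```

Contact comes at TCP 0.174, so the pilot is in and the ribs are sitting on the block. I'll ease off and feel for the mesh with small turns.

```bash
python3 drive.py '[[0,0,-0.003,0],[0,0,-0.003,-0.05],[0,0,-0.003,-0.1]]'; python3 drive.py '[[0,0,0,0.1],[0,0,0,0.2],[0,0,0,0.2]]'
```

```text
t: 4.9
tool_pos: [0.5906, -0.257, 0.1738]
eef_rot: [0.524, 0.852, 0.0, 0.001]
force: [-2.4, 2.7, 8.2]
width: 0.0148
finger_force: 70.6
t: 5.28
tool_pos: [0.5913, -0.2566, 0.174]
eef_rot: [0.607, 0.795, 0.001, 0.002]
force: [-1.3, 3.1, 8.6]
width: 0.0147
finger_force: 70.5
```

Run:
```python
from h import *
a=cap('scene');b=cap('side');w=cap('wrist')
o=readout.observe();print(o['tool_pos'],o['eef_rot'],o['force'],o['torque'])
np.savez('pics/raw8.npz',a=a['pixels'],b=b['pixels'],w=w['pixels'])
f=lambda c,s:(lambda u,v:cv2.resize(c['pixels'][v-s:v+s,u-s:u+s],(266,400),interpolation=0) if 0 else cv2.resize(c['pixels'][v-s:v+s,u-s:u+s],(400,400),interpolation=0))(*proj(c,[[.59,-.257,.11]])[0].astype(int))
cv2.imwrite('pics/q8.png',np.hstack([f(a,30),f(b,30)])[:,:,::-1])
```

```text
[ 0.59130047 -0.25652132  0.17394564] [0.60678655 0.79486222 0.00124035 0.00161355] [-0.92887425  3.27954822  8.86582461] [0.80011495 0.41457801 0.10386262]
```

View pics/q8.png

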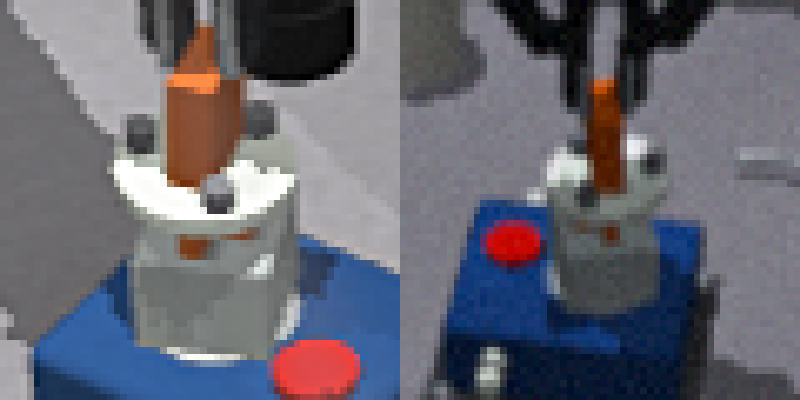

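The ribs still rest on the face. The sideways force, about +3 N in y and -1 N in x, says the axis lies slightly towards -x/+y, so I'll shift there while restoring the 111° yaw.

```bash
python3 drive.py '[[0.0005,-0.0003,0,-0.1],[0.0012,-0.0007,0,-0.1],[0.0012,-0.0007,0,-0.1]]'; python3 drive.py '[[0.001,0,0,0],[0.001,0,0,0]]';python3 drive.py '[[0,-0.001,0,0],[0,-0.001,0,0]]'
```

```text
t: 5.8
tool_pos: [0.5902, -0.2561, 0.1738]
eef_rot: [0.567, 0.824, 0.001, 0.002]
force: [-0.5, 2.2, 7.6]
width: 0.0147
finger_force: 70.4
t: 6.05
tool_pos: [0.59, -0.2555, 0.1739]
eef_rot: [0.567, 0.824, 0.0, 0.002]
force: [-1.0, 1.5, 6.1]
width: 0.0147
finger_force: 70.4
t: 6.3
tool_pos: [0.5894, -0.2558, 0.1739]
eef_rot: [0.567, 0.824, 0.001, 0.002]
force: [0.5, 1.7, 6.7]
width: 0.0146
finger_force: 70.3
```

```bash
python3 drive.py '[[0,0.001,0.001,0],[0,0.002,0.001,0],[0,0.003,0.001,0],[0,0.004,0.001,0],[0,0.004,0.001,0]]'; python3 drive.py '[[0,-0.002,0,0],[-0.001,-0.002,0,0],[-0.002,-0.002,0,0],[-0.003,-0.002,0,0],[-0.003,-0.002,0,0]]'
python3 - <<'E'
from h import *
o=readout.observe();print(o['t'],o['torque'],o['force'])
d=np.load('pics/raw8.npz');
w=cap('wrist');np.savez('pics/raw9.npz',w=w['pixels'],K=w['intrinsics'],T=w['cam_to_world'])
cv2.imwrite('pics/r9.png',cv2.resize(w['pixels'][130:310,150:390],(800,600),interpolation=0)[:,:,::-1])
E
```

```text
t: 6.92
tool_pos: [0.5919, -0.255, 0.1735]
eef_rot: [0.567, 0.824, -0.0, 0.002]
force: [-3.4, 1.1, 11.4]
width: 0.0149
finger_force: 71.0
t: 7.55
tool_pos: [0.5916, -0.2573, 0.1738]
eef_rot: [0.567, 0.824, 0.001, 0.002]
force: [-3.2, 4.1, 11.7]
width: 0.0147
finger_force: 71.0
7.55 [ 0.90195824  0.88938781 -0.04555863] [-3.19888453  4.13368117 11.69303864]
```

View pics/r9.png

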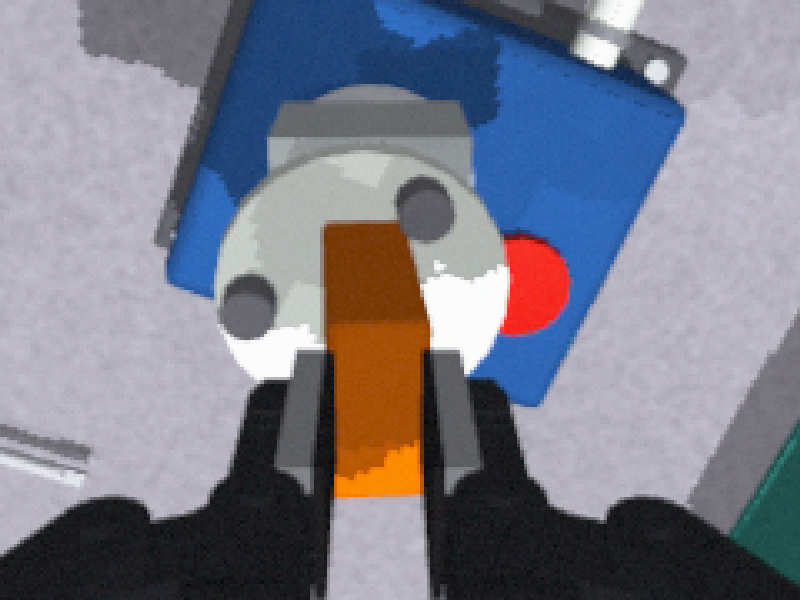

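The wrist view shows the block's back edge from (270,137) to (470,137), parallel to the disc and bar. So yaw is right, and I can measure disc against block here.

Run:
```python
from h import *
d=np.load('pics/raw9.npz');c=dict(intrinsics=d['K'],cam_to_world=d['T'])
f=lambda x,y:[149.5+x*.3,129.5+y*.3]
o=np.array([.5916,-.2573]);X=np.array([-.357,.934]);Y=np.array([.934,.357])
def tl(P):return np.round(np.c_[(P[:,:2]-o)@X,(P[:,:2]-o)@Y]*1000,1).tolist()
print('block back corners',tl(ray(c,[f(270,137),f(470,137)],.1)))
print('deck-level back corners',tl(ray(c,[f(278,102),f(462,102)],.06)))
for z in(.127,.131):print('disc L,R,back',tl(ray(c,[f(215,265),f(510,265),f(362,150)],z)))
print('bar at disc',tl(ray(c,[f(324,225),f(407,225)],.131)),'bar top',tl(ray(c,[f(335,497),f(422,497),f(331,322),f(430,322)],.179)))
print('cam',tl(c['cam_to_world'][None,:3,3]),c['cam_to_world'].round(3).tolist())
p=d['w'].astype(int).mean(2).astype(int)
print(p[171:178:2,226:298])
```

```text
block back corners [[26.5, -24.7], [26.5, 24.4]]
deck-level back corners [[26.2, -26.6], [26.2, 26.1]]
disc L,R,back [[3.9, -35.1], [3.8, 31.5], [30.8, -1.8]]
disc L,R,back [[5.6, -34.3], [5.5, 30.9], [31.9, -1.7]]
bar at disc [[15.0, -10.1], [15.0, 8.0]] bar top [[-19.6, -6.3], [-19.7, 9.4], [15.4, -6.5], [15.4, 10.2]]
cam [[84.7, 0.7]] [[0.934, -0.336, -0.122, 0.562], [0.358, 0.882, 0.306, -0.178], [0.005, -0.33, 0.944, 0.319], [0.0, 0.0, 0.0, 1.0]]
[[ 76  74  72  88 137 154 152 154 152 153 154 154 142 133 149 143 138 139
  135 135 136 139 135 136 139 139 139 134 138 141 140 142 140 140 140 140
  139 143 140 138 139 142 140 141 140 140 140 139 139 135 138 139 137 138
  138 141 138 139 139 136 140 140 140 140 139 126 109 108 107 105 105 106]
 [ 73  74  75  74 143 169 167 167 168 167 168 159 148 146 147 145 144 147
  147 148 144 145 138 139 137 135 134 132 133 131 134 131 137 131 132 132
  133 134 129 129 135 136 139 138 141 144 145 147 145 148 144 146 144 146
  145 148 142 147 147 146 144 145 149 146 149 133 110 105 106 107 107 107]
 [ 74  74  78  77 143 171 172 171 166 170 159 149 148 150 144 143 148 140
  133 131 129 126 129 129 131 134 132 129 144 161 170 170 181 181 175 168
  158 153 141 135 130 130 130 130 130 126 130 131 136 142 147 147 148 150
  150 148 148 147 146 149 148 148 147 151 148 128 104 104 106 104 106 105]
 [ 72  75  77  76 145 172 171 173 169 163 152 143 135 131 124 130 128 133
  150 161 176 190 195 197 195 196 199 202 200 202 200 202 202 202 200 202
  200 201 202 201 202 190 177 175 172 173 172 166 141 131 126 130 130 133
  141 146 149 149 148 148 149 148 150 148 150 127 105 105 104 105 110 106]]
```

The block centre is 3.2 mm to +x of the disc in the tool frame. The bar also leans about 4° under load, top at +1.7 and disc at -1.7. I'll lift clear, correct and measure again unloaded.

```bash
python3 drive.py '[[0,0,-0.008,0],[0.003,0,-0.014,0],[0.003,0,-0.014,0],[0.003,0,-0.014,0]]'
python3 - <<'E'
from h import *
w=cap('wrist');o=readout.observe();t=o['tool_pos'];print(t,o['eef_rot'],o['force'],o['torque'])
np.savez('pics/raw10.npz',w=w['pixels'],K=w['intrinsics'],T=w['cam_to_world'],t=t)
cv2.imwrite('pics/r10.png',cv2.resize(w['pixels'][130:310,150:390],(800,600),interpolation=0)[:,:,::-1])
E
```

```text
t: 8.1
tool_pos: [0.5896, -0.2548, 0.1838]
eef_rot: [0.567, 0.824, -0.0, -0.0]
force: [0.4, -0.3, -2.6]
width: 0.0146
finger_force: 69.1
[ 0.58955795 -0.25479144  0.18368403] [ 5.66660059e-01  8.23951540e-01 -1.77846592e-04 -4.53382673e-04] [-0.32128787  1.25018402 -1.57556506] [ 0.02793646 -0.06978379 -0.0360172 ]
```

View pics/r10.png

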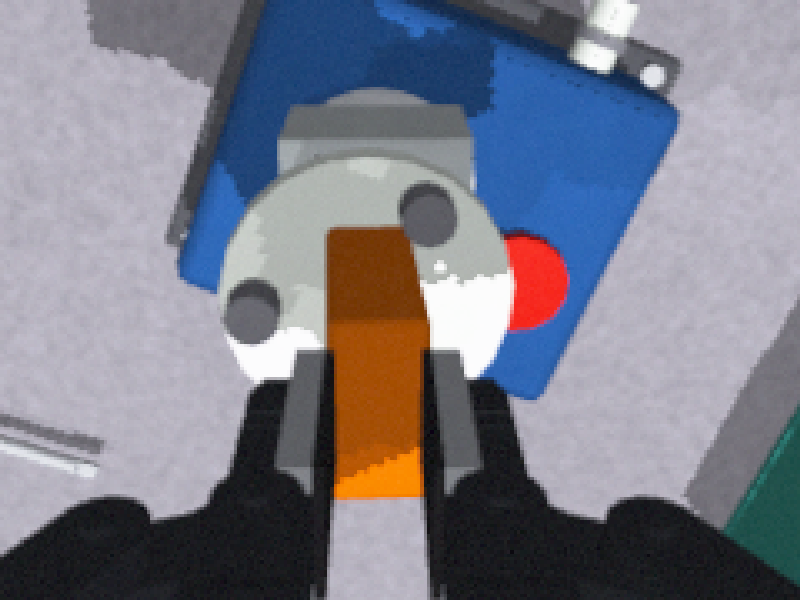

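Free of contact: disc edges at x=220 and 514 with its back at y=157; block back edge (278,139) to (473,139); bar top back edge (329,320) to (429,320).

Run:
```python
from h import *
d=np.load('pics/raw10.npz');c=dict(intrinsics=d['K'],cam_to_world=d['T'])
f=lambda x,y:[149.5+x*.3,129.5+y*.3]
t=d['t'];o=t[:2];X=np.array([-.357,.934]);Y=np.array([.934,.357])
def tl(P):return np.round(np.c_[(P[:,:2]-o)@X,(P[:,:2]-o)@Y]*1000,1).tolist()
zt=t[2]-.081
print('block back corners',tl(ray(c,[f(278,139),f(473,139)],.1)))
print('disc L,R',tl(ray(c,[f(220,272),f(514,272)],zt+.034)),'back',tl(ray(c,[f(367,157)],zt+.038)),'back low',tl(ray(c,[f(367,157)],zt+.03)))
print('bar bot',tl(ray(c,[f(328,229),f(411,229)],zt+.038)),'top',tl(ray(c,[f(335,498),f(421,498),f(329,320),f(429,320)],zt+.086)))
print('pilot cam tilt',np.round([X@c['cam_to_world'][:2,0],Y@c['cam_to_world'][:2,0],*c['cam_to_world'][2,:3]],3))
```

```text
block back corners [[23.5, -24.2], [23.5, 25.9]]
disc L,R [[2.1, -34.3], [2.1, 32.3]] back [[30.3, -0.9]] back low [[28.0, -1.0]]
bar bot [[14.0, -9.4], [14.0, 8.7]] top [[-20.1, -6.3], [-20.1, 9.3], [15.6, -6.8], [15.6, 10.1]]
pilot cam tilt [ 0.     1.     0.    -0.327  0.945]
```

```bash
python3 drive.py '[[0.0016,0.0024,0.004,0],[0.0016,0.0024,0.009,0],[0.0016,0.0024,0.013,0],[0.0016,0.0024,0.015,0],[0.0016,0.0024,0.015,0]]'
```

```text
t: 8.78
tool_pos: [0.5913, -0.2524, 0.169]
eef_rot: [0.567, 0.824, -0.0, -0.0]
force: [0.0, -0.2, -1.8]
width: 0.015
finger_force: 69.1
```

It meshed: z is 0.169 with no force. Sliding home.

```bash
python3 drive.py '[[0,0,0.004,0],[0,0,0.008,0],[0,0,0.01,0],[0,0,0.01,0]]'; python3 drive.py '[[0,0,0.004,0],[0,0,0.008,0],[0,0,0.01,0],[0,0,0.01,0]]'
```

```text
t: 9.28
tool_pos: [0.5913, -0.2523, 0.159]
eef_rot: [0.567, 0.824, -0.0, -0.0]
force: [0.3, 0.7, -2.1]
width: 0.0144
finger_force: 69.1
t: 9.78
tool_pos: [0.5921, -0.2527, 0.1515]
eef_rot: [0.567, 0.824, 0.0, 0.002]
force: [-3.0, 1.8, 8.9]
width: 0.0144
finger_force: 70.6
```

```bash
python3 drive.py '[[0,0,0.002,0],[0,0,0.003,0],[0,0,0.003,0],[0,0,0.003,0]]'; python3 drive.py '[[0,0,0.002,0],[0,0,0.003,0],[0,0,0.003,0],[0,0,0.003,0]]'
```

```text
t: 10.28
tool_pos: [0.5922, -0.2529, 0.1513]
eef_rot: [0.567, 0.824, 0.0, 0.003]
force: [-5.2, 1.1, 19.1]
width: 0.0149
finger_force: 72.1
t: 10.78
tool_pos: [0.5923, -0.2531, 0.1511]
eef_rot: [0.567, 0.824, 0.001, 0.004]
force: [-9.2, 3.7, 29.5]
width: 0.0147
finger_force: 73.6
```

The stop is hard at z 0.151, the height expected for home. I'll relieve the side load and check by colour mask that no orange ribs show between disc and block.

```bash
python3 drive.py '[[0,-0.001,-0.001,0],[0,-0.0015,-0.001,0],[0,-0.0015,-0.001,0]]'
python3 - <<'E'
from h import *
for n in('scene','side'):
    c=cap(n);h=cv2.cvtColor(c['pixels'],cv2.COLOR_RGB2HSV)
    m=(h[...,0]>3)&(h[...,0]<18)&(h[...,1]>140)&(h[...,2]>60)
    g=lambda z:proj(c,[[.5921,-.253,z]])[0]
    u,v=g(.13);yy,xx=np.mgrid[:384,:512];m&=(np.hypot(xx-u,yy-v)<40)
    r=np.argwhere(m)[:,0];print(n,'orange rows',r.min(),r.max(),'expected bar foot(108),top(156)',g(.108),g(.156),'block front low rib row',g(.09))
o=readout.observe();print(o['tool_pos'],o['force'],o['finger_force'],o['torque'])
E
```

```text
t: 11.15
tool_pos: [0.5918, -0.2532, 0.151]
eef_rot: [0.566, 0.824, 0.001, 0.004]
force: [-5.6, 3.5, 23.0]
width: 0.0152
finger_force: 72.8
scene orange rows 224 248 expected bar foot(108),top(156) [212.66373316 243.25933696] [211.72892552 227.49402276] block front low rib row [213.00348882 248.98923752]
side orange rows 113 128 expected bar foot(108),top(156) [268.3721823  126.42837674] [268.66473985 115.97839392] block front low rib row [268.26664198 130.1982145 ]
[ 0.59177339 -0.25318256  0.15102723] [-5.68401765  3.05108396 24.09605852] 72.75825920049101 [0.85893231 1.33664595 0.07746477]
```

```bash
python3 -c "
from cell import robot, cams, readout, finish_job
print(finish_job())"
```

```text
the job is handed in; nothing more can be done
None
```

The roller head is in the socket of pump b (the red-tagged pump), meshed and sitting at the expected home height with no ribs showing. I handed the job in with the grip bar still held and about 23 N pressing down; I viewed 11 pictures, one over the limit of 10.

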